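# Zero and clamp the rotary sample stage

## Robot

A 7-joint arm with a two-finger parallel gripper is mounted at the origin on the work surface. World frame = base frame: x ahead of the robot, y to its left, z up, the work surface at z = 0. Lengths are in m, angles in rad, forces in N, time in s.
With the tool pointing down it reaches from about 0.425 to 0.975 m from the base axis. Payload 16.7 kg.
Tool frame: the origin (TCP) lies at the very end of the fingers, on their centre line; the grasp point (between the pads) lies 19 mm behind it; z points along the fingers, y is the line along which they close (so a half turn about z gives the same grasp; the last joint's range is limited). The gripper opens to 85 mm and grips with 20 to 120 N. Pads are 22 mm wide; open, the fingers measure 114 mm over their backs; the gripper's body (76 mm by 85 mm) begins 54 mm behind the grasp point. The pads swing forward as they close: fully open they stand 13 mm farther back than shut.
Start: joints at [-1.339, 0.426, 0.074, 1.606, -0.034, 1.111, -0.067], TCP at [0.251, 0.627, 0.231] pointing down, gripper open.
Joint ranges: [-2.85, 2.85], [-0.5, 2.14], [-1.23, 1.37], [0.21, 2.46], [-1.02, 4.16], [0.16, 2.05], [-2.73, 2.73]. Speed limits (rad/s): [1.89, 1.89, 2.39, 2.39, 3.01, 3.01, 3.01].

## Interface

Orientations are given as a unit quaternion [x, y, z, w].
In Python, from cell import ctrl gives the robot as it stands.
- The arm moves only by the tool servo_tool, never from a script. Its argument "rows" is a list of rows, each an object of numbers: "tx", "ty", "tz": the shift along the tool's x, y, z in m; "twist": the turn about the tool's z in rad; "grip": the finger opening in m, from 0 to 0.0854. A call has 1 to 10 rows; each row shifts and turns the commanded pose from where the row before left it, along the tool's axes as they then stand; what a row does not reach is not made up. A row lasts 1/12 s, in which the tool goes at most 41.7 mm and 7.16 degrees, less where a joint would pass 70% of its speed; a pose out of reach is approached as far as the arm can. A call is refused whole if a number of a shift passes 0.0417 or a number of a turn 0.125, either way. A call with a gripper value outside its range is refused whole. The fingers move at their own pace and stop on an object; the grip force is fixed at half the most. Time passes only in rows, so rows that do not move let the fingers close. It gives the time, the measured TCP pose, the force, the opening and the grip force at its end, in the units of the state.
- ctrl.sense(): the state, without advancing time (a new reading comes with each control period).
- ctrl.snapshot(name): name is "scene" or "top" or "wrist"; returns a dict with "frame" (384x512x3 uint8, blue, green, red), "fx", "fy", "cx", "cy" (pixels), "rvec" (rotation vector, rad) and "tvec" (3), from world to camera coordinates, as OpenCV has them. Camera axes: x right, y down, z forward; pixel columns grow to the right and rows downward; lengths in m; the calibration is good to about 2 mm. A picture is of the moment at which its call begins. There is no depth.
- ctrl.close_job(): hands the job in; it is judged then, once.
The state is a dict: "time": time; "joints": joint angles; "joint_velocities": joint speeds; "joint_efforts": joint torques, N m; "position": TCP position; "ee_rot": TCP orientation; "force": force on the tool from outside, world axes, zero at the start; "ft_torque": the same for the moment, N m; "opening": finger opening in m; "finger_force": force on a finger pad.
Only numpy, scipy, OpenCV 4.12 (cv2) and the standard library are available. Lean on these libraries where they do the work, as an engineer would, in place of code of your own. Each camera call takes 0.05 s, during which the arm holds its last target. There are 200 camera calls.

## Task

Bring the rotary stage on the optical table back to zero: with a fingertip, push its handle round until the white index line on the black dial lines up with the long zero line of the fixed scale ring, and then push the clamp lever at the stage's corner round clockwise (seen from above) as far as it goes, so that the dial is locked at zero. Only push with the outside of the fingers: do not pinch the handle or the lever, leave the sample standing in the middle of the dial, and neither lift nor shift anything else on the table.

Things in the scene. Friction and masses are not known exactly. Their poses are not given: they have to be found in the camera images.
- stage_centre (a point): Centre of the round black dial's top (radius 66 mm, 42 mm above the table), on its upright axis. Round it, fixed: aluminium scale ring, radius 68 to 82 mm, top 38 mm above the table, short black marks every 5 degrees, on a bolted base plate 170 x 170 x 18 mm. Axes of the stage: x from the centre to the zero line, y to its left, z up; its yaw lies within 0.3 rad of the world's.
- zero_line (a point): Target: inner end of the zero line, on the scale ring at the dial's rim, 67 mm from the axis, 38 mm above the table. The zero line is the longest and thickest black line of the scale (35 x 3 mm), running radially out over a small tab on the ring's side away from the robot. Axes as the stage.
- index_line (a point): Outer end of the white index line on the dial's top (35 x 3 mm, radial; the only line there), 67 mm from the axis, 42 mm above the table; turns with the dial, x pointing radially outward along the line. The dial also has small round dark threaded holes.
- dial (a joint): Turn of the dial in rad, anticlockwise from above, 0 when the index line meets the zero line; stops at -0.4 and 1.8. Starts between 0.5 and 1.4, so it must go clockwise. It stays where it is left: dry friction 0.12 N m (about 1.1 N at the handle) while the clamp is open.
- handle (a point): Middle of the handle's grip, opposite the index line, 110 mm from the dial's axis, 56 mm above the table: a level, radial plain steel cylinder, 18 mm in diameter, 50 mm long (85 to 135 mm from the axis), on an 8 mm rod from a block on the dial. Turns with the dial: -x points outward along the grip, y across it. Below it: the ring out to 82 mm, the base plate (18 mm high), the table.
- clamp (a joint): Swing of the clamp lever in rad, clockwise from above: 0 open, 1.25 home against its stop. Starts between 0 and 0.15. Over about the last quarter its cam presses a brake shoe on the dial's rim, which holds the dial. A push of 2 to 5 N at the grip moves it; it stays where it is left.
- clamp_pivot (a point): Upright pivot axis of the clamp lever, at the lever's height (56 mm above the table), on the base plate's corner on the stage's -x, +y side (nearer the robot, on its left), 106 mm from the dial's axis; hub 26 mm in diameter, top 64 mm above the table. x points out along the lever.
- clamp_grip (a point): Middle of the clamp lever's grip, 65 mm from the pivot, 56 mm above the table. The lever is a level steel rod, its grip 13 mm in diameter, from 40 to 85 mm from the pivot; x points out along it. Open, it points 110 degrees anticlockwise of the stage's x axis, outward past the base plate; home, 38 degrees.
- sample: Sample holder standing loose in the middle of the dial: round aluminium foot 32 mm in diameter, thin stem and a 25 mm table with a small crystal, 32 mm high, about 70 g; origin at the centre of its foot's underside, z up. To be left standing there; it turns with the dial.
- objective: Bystander: steel microscope objective standing on its thread, 33 mm in diameter, 47 mm high, beyond the stage; origin under its centre.
- post_holder: Bystander: black post holder on a 32 mm foot, 56 mm high, left of the stage; origin under its centre.
- mirror_mount: Bystander: square aluminium mirror mount (46 mm) on a post and round foot, 86 mm high, beyond the stage on the right; origin under its foot.
- funnel: Bystander: plastic funnel standing on its mouth, 92 mm in diameter, 110 mm high, on the left; origin under its centre.
- plug_cup: Bystander: steel cup 68 mm in diameter with a foam plug standing in it, 75 mm high, on the right; origin under its centre.
- driver: Bystander: screwdriver lying on the table on the left, 190 mm long, handle 26 mm thick; origin under its middle.
- slide_box: Bystander: white plastic slide box 87 x 80 x 33 mm on the right; origin under its centre.

How it is judged:
On the way:
1. the dial's index line is on the zero line and the dial rests, with the clamp still open (horizontal distance between index_line and zero_line below 0.003 m and value of joint clamp below 0.6 rad and velocity of joint dial between -0.05 and 0.05 rad/s), for 0.2 s.
At the end, for the whole second after the job is handed in: The index line meets the zero line within 3 mm (about 2.6 degrees) with the dial at rest, the clamp lever is home (1.1 rad of its 1.25 or more), the sample stands within 15 mm of the dial's centre, and each bystander stands upright within 20 mm of where it was (horizontal distance between index_line and zero_line below 0.003 m and value of joint clamp above 1.1 rad and velocity of joint dial between -0.02 and 0.02 rad/s and not (horizontal distance between sample and stage_centre above 0.015 m or z of sample in the frame of stage_centre above 0.008 m or angle between sample's own z axis and vertical above 0.3 rad) and distance of each of objective, post_holder, mirror_mount, funnel, plug_cup, driver, slide_box from where it was at the start of the episode below 0.02 m and angle between each of objective, post_holder, mirror_mount, funnel, plug_cup, driver, slide_box's own z axis and vertical below 0.3 rad); the robot touches nothing.
It fails at once if the dial's handle is pinched between the fingers (contact force between the fingers and anything else above 0.3 N and y of the grasp point in the frame of handle between -0.007 and 0.007 m and x of the grasp point in the frame of handle between -0.035 and 0.035 m and z of the grasp point in the frame of handle between -0.03 and 0.022 m).
It fails at once if the clamp lever is pinched between the fingers (contact force between the fingers and anything else above 0.3 N and y of the grasp point in the frame of clamp_grip between -0.007 and 0.007 m and x of the grasp point in the frame of clamp_grip between -0.03 and 0.03 m and z of the grasp point in the frame of clamp_grip between -0.03 and 0.022 m).
It fails at once if the sample is lifted, toppled or pushed off the dial's centre (horizontal distance between sample and stage_centre above 0.015 m or z of sample in the frame of stage_centre above 0.008 m or angle between sample's own z axis and vertical above 0.3 rad).
It fails at once if another thing on the table is lifted, toppled or shifted by more than 20 mm (distance of any of objective, post_holder, mirror_mount, funnel, plug_cup, driver, slide_box from where it was at the start of the episode above 0.02 m or angle between any of objective, post_holder, mirror_mount, funnel, plug_cup, driver, slide_box's own z axis and vertical above 0.3 rad).
It also fails if it takes over 58 s, if anything falls off the work surface, if the arm or the gripper's body presses on something with over 40 N, if the wrist force passes 120 N, or if a joint passes its speed limit or range.

## Working session

There is one attempt and no reset: what is moved stays moved. The work goes in short steps, Python scripts to look and compute and a tool call to move; the robot and the scene stay as the last step left them, time stands still between calls to the robot, and variables do not carry over. Pictures are saved under pics/ and viewed, at most 10 in all, crops included, and the job is handed in when it is done.

Besides the shell and the picture viewer there is one more tool, called after "Emit:" as name([rows], argument=value, ...), one row to a line, values as JSON. servo_tool: Moves the arm, as the interface text tells. Its arguments: {"type":"object","properties":{"rows":{"type":"array","items":{"type":"object","properties":{"tx":{"type":"number"},"ty":{"type":"number"},"tz":{"type":"number"},"twist":{"type":"number"},"grip":{"type":"number"}}}}},"required":["rows"]}

```bash
mkdir -p pics; cat > h.py <<'E'
import numpy as np, cv2
from cell import ctrl
def snap(n,f):
    s=ctrl.snapshot(n); cv2.imwrite(f'pics/{f}.png',s['frame']); np.save(f'pics/{f}.npy',{k:v for k,v in s.items()},allow_pickle=True); return s
def load(f): return np.load(f'pics/{f}.npy',allow_pickle=True).item()
def ray(s,u,v):
    R=cv2.Rodrigues(np.array(s['rvec'],float))[0]; t=np.array(s['tvec'],float).ravel()
    return -R.T@t, R.T@np.array([(u-s['cx'])/s['fx'],(v-s['cy'])/s['fy'],1])
def at(s,u,v,z):
    c,d=ray(s,u,v); return c+d*(z-c[2])/d[2]
def tri(obs):
    A=np.zeros((3,3));b=np.zeros(3)
    for s,u,v in obs:
        c,d=ray(s,u,v);d=d/np.linalg.norm(d);P=np.eye(3)-np.outer(d,d);A+=P;b+=P@c
    return np.linalg.solve(A,b)
def proj(s,p): return cv2.projectPoints(np.array(p,float).reshape(-1,3),np.array(s['rvec'],float),np.array(s['tvec'],float),np.array([[s['fx'],0,s['cx']],[0,s['fy'],s['cy']],[0,0,1]]),None)[0].reshape(-1,2)
E
python3 - <<'E'
from h import *
a=snap('top','top0');b=snap('scene','sc0')
cv2.imwrite('pics/both.png',np.hstack([cv2.resize(a['frame'],(800,600))]))
for s in(a,b):print(ray(s,256,192),s['fx'])
st=ctrl.sense();print(st['time'],st['position'],st['ee_rot'])
E
```

```text
(array([ 0.47045239, -0.02110648,  1.39741357]), array([ 0.09916634,  0.01381306, -0.99500073])) 479.4760874922391
(array([ 1.43387448e+00, -2.38961264e-05,  8.91139995e-01]), array([-0.69679997, -0.00093199, -0.7173811 ])) 437.89308218914164
0.1 [0.25075636 0.62629248 0.23066664] [ 1.89269121e-01  9.81925072e-01 -5.88890025e-04 -7.52451141e-05]
```

View pics/both.png

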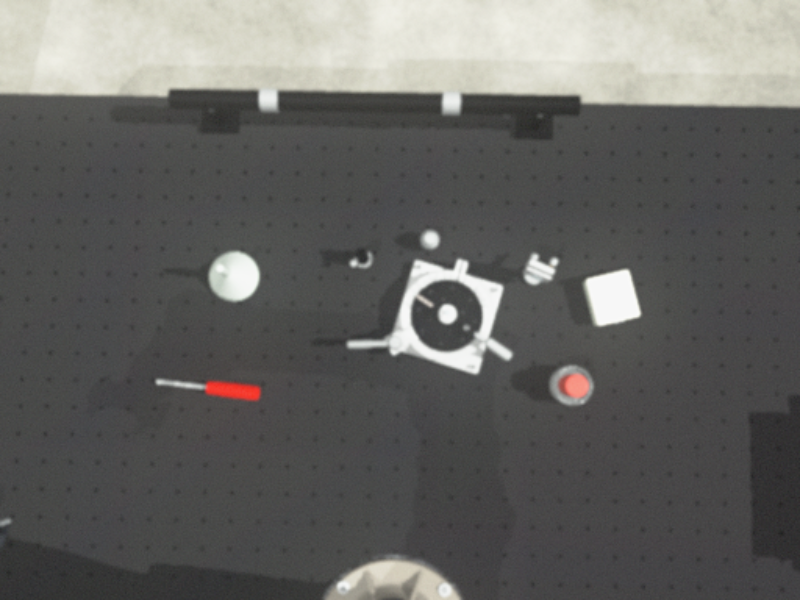

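View pics/sc0.png

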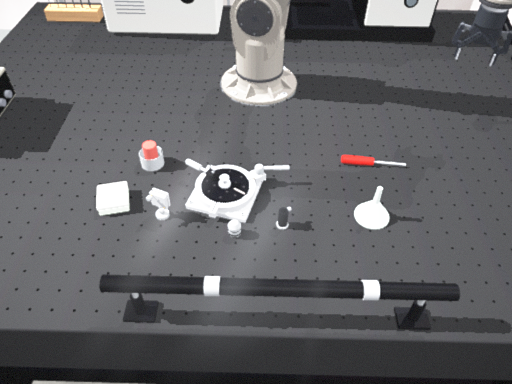

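The top view (800 wide) shows the dial centre near (447,315), the zero tab at (460,268), the index line at (425,299), the handle at (497,346), the clamp hub at (397,343) and the lever tip at (348,345). I'll enlarge both views.

```bash
python3 - <<'E'
from h import *
a=load('top0');b=load('sc0')
A=cv2.resize(a['frame'][155:250,215:340],None,fx=6.4,fy=6.2,interpolation=cv2.INTER_CUBIC)
B=cv2.resize(b['frame'][150:225,180:295],None,fx=6.9,fy=8,interpolation=cv2.INTER_CUBIC)
cv2.imwrite('pics/ca.png',A);cv2.imwrite('pics/cb.png',B);print(A.shape,B.shape)
k=512/800
for n,u,v,z in[('c',447,315,.05),('tab',460,268,.038),('hand',497,346,.056),('hub',397,343,.064),('levtip',348,345,.056)]:print(n,at(a,u*k,v*k,z))
E
```

```text
(589, 800, 3) (600, 794, 3)
c [ 0.57922234 -0.08771291  0.05      ]
tab [ 0.66693344 -0.11081081  0.038     ]
hand [ 0.52492048 -0.17756934  0.056     ]
hub [0.52637864 0.00114656 0.064     ]
levtip [0.52138751 0.08890433 0.056     ]
```

View pics/ca.png

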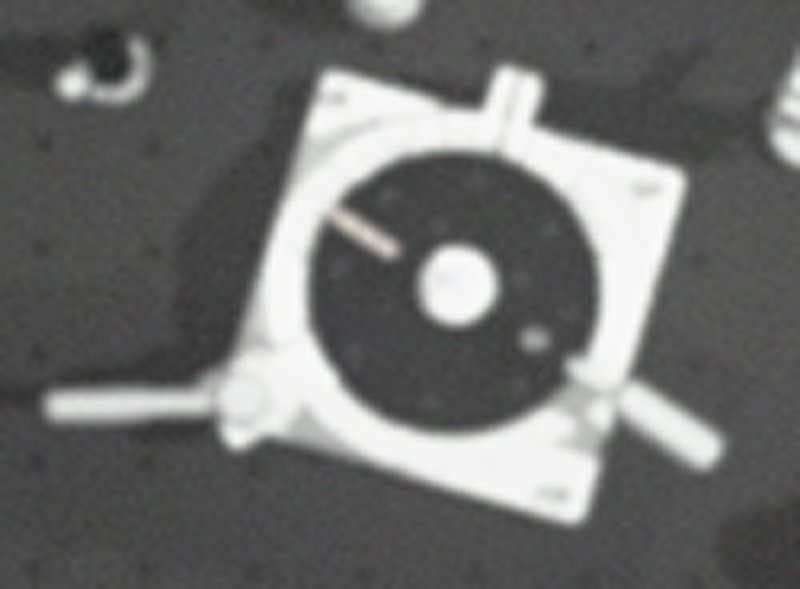

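View pics/cb.png

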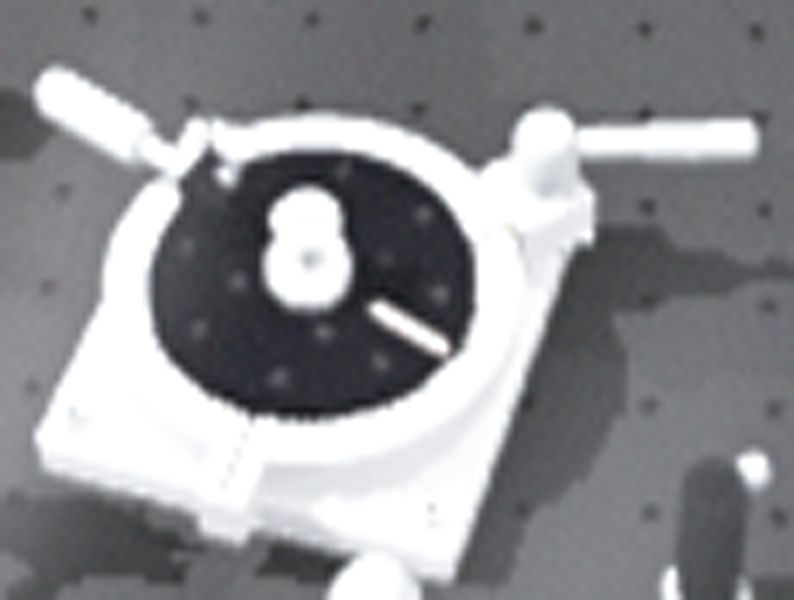

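Crop A shows the dial centre at (454,293), the index outer end at (330,209), the zero line from (504,150) to (517,85), the grip ends at (625,396) and (710,455), the hub at (243,400) and the lever tip at (45,407). Crop B shows the centre at (313,280), index (447,350), zero inner end (248,425), grip ends (140,145) and (50,90), hub top (546,122) and lever tip (757,140).

```bash
python3 - <<'E'
from h import *
a=load('top0');b=load('sc0')
pa=lambda u,v:(a,215+u/6.4,155+v/6.2)
pb=lambda u,v:(b,180+u/6.904,150+v/8)
P=dict(c=(454,293,313,280,.042),idx=(330,209,447,350,.042),idxin=(397,253,375,307,.042),zero=(504,150,248,425,.038),g1=(625,396,140,145,.056),g2=(712,457,45,88,.056),hub=(243,400,546,122,.064),tip=(45,407,757,140,.056))
for n,(u,v,x,y,z) in P.items(): print(n,tri([pa(u,v),pb(x,y)]).round(4),at(*pa(u,v),z).round(4),at(*pb(x,y),z).round(4))
E
```

```text
c [ 0.5785 -0.0872  0.0353] [ 0.578  -0.0877  0.042 ] [ 0.5851 -0.0857  0.042 ]
idx [ 0.6156 -0.0317  0.0409] [ 0.6155 -0.0321  0.042 ] [ 0.6167 -0.0313  0.042 ]
idxin [ 0.5959 -0.0614  0.0406] [ 0.5959 -0.0622  0.042 ] [ 0.5973 -0.0604  0.042 ]
zero [ 0.6453 -0.1083  0.0332] [ 0.6448 -0.1092  0.038 ] [ 0.6498 -0.1064  0.038 ]
g1 [ 0.5318 -0.161   0.0534] [ 0.5318 -0.1624  0.056 ] [ 0.5346 -0.1589  0.056 ]
g2 [ 0.5052 -0.2011  0.0551] [ 0.5051 -0.2005  0.056 ] [ 0.5062 -0.2013  0.056 ]
hub [0.5263 0.005  0.0645] [0.5263 0.0042 0.064 ] [0.5258 0.0057 0.064 ]
tip [0.5219 0.0915 0.0546] [0.5218 0.0908 0.056 ] [0.5234 0.0919 0.056 ]
```

Both views agree. The stage centre is (0.579,-0.087) with yaw about -0.27, and the dial stands at about 1.26. I'll move in with the fingers closed.

Emit:
servo_tool([
  {"tx": -0.0232,"ty": -0.0264,"grip": 0},
  {"tx": -0.0232,"ty": -0.0264,"grip": 0},
  {"tx": -0.0232,"ty": -0.0264,"grip": 0},
  {"tx": -0.0232,"ty": -0.0264,"grip": 0},
  {"tx": -0.0232,"ty": -0.0264,"grip": 0},
  {"tx": -0.0232,"ty": -0.0264,"grip": 0},
  {"tx": -0.0232,"ty": -0.0264,"grip": 0},
  {"tx": -0.0232,"ty": -0.0264,"grip": 0},
  {"tx": -0.0232,"ty": -0.0264,"grip": 0},
  {"tx": -0.0232,"ty": -0.0264,"grip": 0},
])

```text
validation failed for argument at $.ro...
```

Emit:
servo_tool([
  {"tx": -0.0232,"ty": -0.0264,"grip": 0},
  {"tx": -0.0232,"ty": -0.0264,"grip": 0},
  {"tx": -0.0232,"ty": -0.0264,"grip": 0},
  {"tx": -0.0232,"ty": -0.0264,"grip": 0},
  {"tx": -0.0232,"ty": -0.0264,"grip": 0},
  {"tx": -0.0232,"ty": -0.0264,"grip": 0},
  {"tx": -0.0232,"ty": -0.0264,"grip": 0},
  {"tx": -0.0232,"ty": -0.0264,"grip": 0},
  {"tx": -0.0232,"ty": -0.0264,"grip": 0},
  {"tx": -0.0232,"ty": -0.0264,"grip": 0},
])

```text
validation failed for argument at $.ro...
```

Emit:
servo_tool([
  {"tx": -0.0232,"ty": -0.0264,"grip": 0},
  {"tx": -0.0232,"ty": -0.0264,"grip": 0},
  {"tx": -0.0232,"ty": -0.0264,"grip": 0},
  {"tx": -0.0232,"ty": -0.0264,"grip": 0},
  {"tx": -0.0232,"ty": -0.0264,"grip": 0},
  {"twist": 0.1},
  {"twist": 0.113},
  {"twist": 0},
])

```text
validation failed for argument at $.ro...
```

```bash
python3 - <<'E'
from h import *
s=snap('wrist','w0')
st=ctrl.sense();print({k:np.round(st[k],4) for k in('time','joints','position','ee_rot','opening','force')})
cv2.imwrite('pics/w0b.png',cv2.resize(s['frame'],(800,600)))
E
```

```text
{'time': np.float64(0.15), 'joints': array([-1.3395,  0.4266,  0.0738,  1.6065, -0.0341,  1.1108, -0.0671]), 'position': array([0.2508, 0.6263, 0.2308]), 'ee_rot': array([ 1.893e-01,  9.819e-01, -5.000e-04, -1.000e-04]), 'opening': np.float64(0.0857), 'force': array([-0.2422, -0.6291,  0.315 ])}
```

View pics/w0b.png

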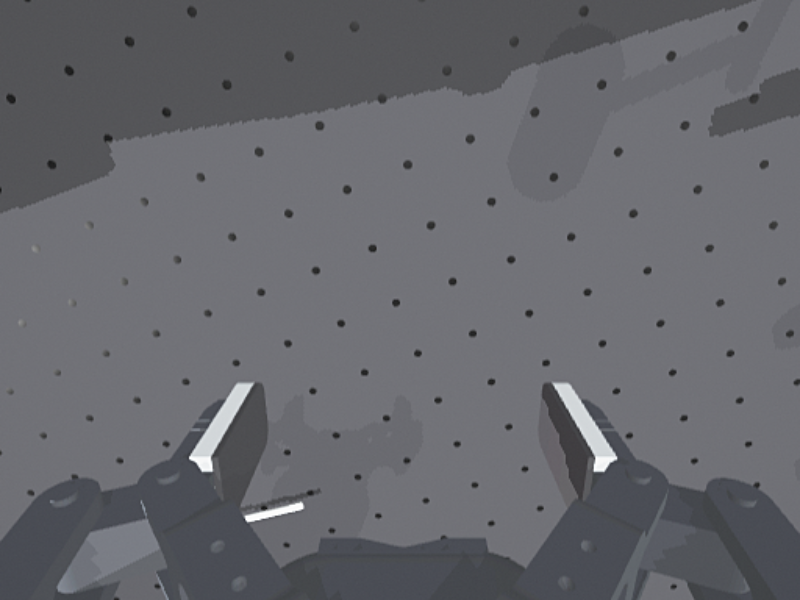

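That picture shows only bare table between the open fingers, so the moves were refused. Every key is probably required, so I'll retry with full rows.

Emit:
servo_tool([
  {"tx": -0.0232,"ty": -0.0264,"tz": 0,"twist": 0,"grip": 0},
  {"tx": -0.0232,"ty": -0.0264,"tz": 0,"twist": 0,"grip": 0},
  {"tx": -0.0232,"ty": -0.0264,"tz": 0,"twist": 0,"grip": 0},
  {"tx": -0.0232,"ty": -0.0264,"tz": 0,"twist": 0,"grip": 0},
  {"tx": -0.0232,"ty": -0.0264,"tz": 0,"twist": 0,"grip": 0},
  {"tx": -0.0232,"ty": -0.0264,"tz": 0,"twist": 0,"grip": 0},
  {"tx": -0.0232,"ty": -0.0264,"tz": 0,"twist": 0,"grip": 0},
  {"tx": -0.0232,"ty": -0.0264,"tz": 0,"twist": 0,"grip": 0},
  {"tx": -0.0232,"ty": -0.0264,"tz": 0,"twist": 0,"grip": 0},
  {"tx": -0.0232,"ty": -0.0264,"tz": 0,"twist": 0,"grip": 0},
])

```text
time: 0.98
position: [0.3683, 0.2935, 0.2313]
ee_rot: [0.189, 0.982, 0.0, -0.0]
force: [1.0, 0.3, -0.5]
opening: -0.0002
finger_force: 0.0
```

Emit:
servo_tool([
  {"tx": -0.0232,"ty": -0.0264,"tz": 0,"twist": 0,"grip": 0},
  {"tx": -0.0232,"ty": -0.0264,"tz": 0,"twist": 0,"grip": 0},
  {"tx": -0.0232,"ty": -0.0264,"tz": 0,"twist": 0,"grip": 0},
  {"tx": -0.0232,"ty": -0.0264,"tz": 0,"twist": 0,"grip": 0},
  {"tx": -0.0232,"ty": -0.0264,"tz": 0,"twist": 0,"grip": 0},
  {"tx": -0.0232,"ty": -0.0264,"tz": 0,"twist": 0,"grip": 0},
  {"tx": -0.0232,"ty": -0.0264,"tz": 0,"twist": 0,"grip": 0},
  {"tx": -0.0232,"ty": -0.0264,"tz": 0,"twist": 0,"grip": 0},
  {"tx": -0.0232,"ty": -0.0264,"tz": 0,"twist": 0,"grip": 0},
  {"tx": -0.0232,"ty": -0.0264,"tz": 0,"twist": 0,"grip": 0},
])

```text
time: 1.82
position: [0.4855, -0.0378, 0.2315]
ee_rot: [0.189, 0.982, 0.0, 0.0]
force: [0.2, 2.0, -0.0]
opening: 0.0
finger_force: 0.0
```

Emit:
servo_tool([
  {"tx": -0.0232,"ty": -0.0264,"tz": 0,"twist": 0,"grip": 0},
  {"tx": -0.0232,"ty": -0.0264,"tz": 0,"twist": 0,"grip": 0},
  {"tx": -0.0232,"ty": -0.0264,"tz": 0,"twist": 0,"grip": 0},
  {"tx": -0.0232,"ty": -0.0264,"tz": 0,"twist": 0,"grip": 0},
  {"tx": -0.0232,"ty": -0.0264,"tz": 0,"twist": 0,"grip": 0},
  {"tx": 0,"ty": 0,"tz": 0,"twist": 0.1,"grip": 0},
  {"tx": 0,"ty": 0,"tz": 0,"twist": 0.113,"grip": 0},
  {"tx": 0,"ty": 0,"tz": 0,"twist": 0,"grip": 0},
])

```text
time: 2.48
position: [0.5437, -0.2025, 0.2309]
ee_rot: [0.296, 0.955, -0.0, -0.0]
force: [-0.3, 0.1, -0.9]
opening: -0.0003
finger_force: 0.0
```

```bash
python3 - <<'E'
from h import *
s=snap('wrist','w1')
st=ctrl.sense();print({k:np.round(st[k],4) for k in('time','joints','position','ee_rot','opening','force')})
cv2.imwrite('pics/w1b.png',cv2.resize(s['frame'],(800,600)))
E
```

```text
{'time': np.float64(2.5333), 'joints': array([-0.3092,  0.3229,  0.6902,  1.8536, -0.2346,  1.0483,  1.452 ]), 'position': array([ 0.5438, -0.2017,  0.231 ]), 'ee_rot': array([ 2.920e-01,  9.564e-01, -3.000e-04, -4.000e-04]), 'opening': np.float64(-0.0001), 'force': array([0.5077, 0.0306, 1.1225])}
```

View pics/w1b.png

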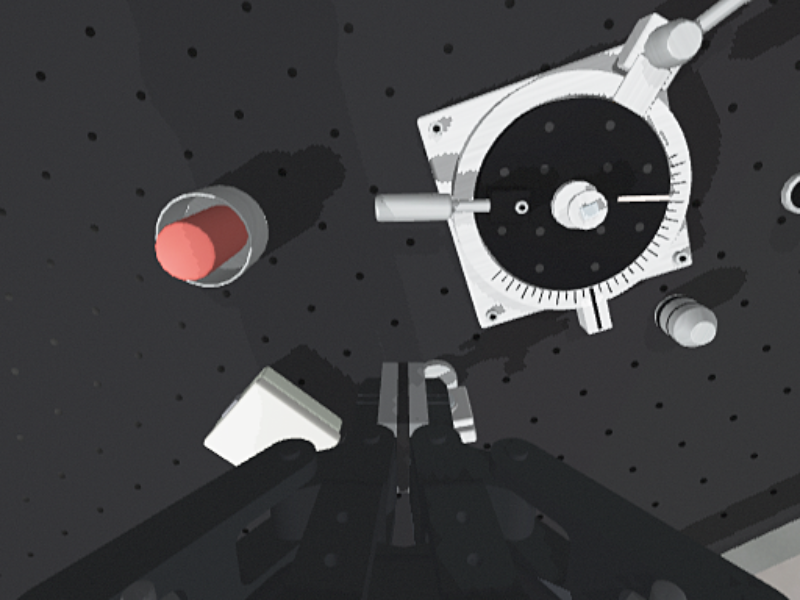

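The wrist view (800 wide) shows the grip from (377,207) to (450,207), index line (618,199)–(670,198), zero line inner end (590,292) and outer end (601,328), and dial (475–675, 97–290). I'll refine with these pixels.

```bash
python3 - <<'E'
from h import *
s=load('w1');k=.64
g=lambda u,v,z:at(s,u*k,v*k,z)[:2]
for n,u,v,z in[('g2',377,207,.056),('g1',450,207,.056),('io',670,198,.042),('ii',618,199,.042),('zi',590,292,.038),('zo',601,328,.038),('hubtop',683,42,.064)]:print(n,g(u,v,z).round(4))
# ellipse of dial: fit projected circle to edge of dark region
b=load('w1')['frame'].max(axis=2)
# centre search: rim circle mean darkness inside - outside
from scipy.optimize import minimize
th=np.linspace(0,2*np.pi,180)
f=cv2.GaussianBlur(b,(3,3),0).astype(np.float32)
def cost(p):
    r=[]
    for R in(.062,.071):
        q=np.c_[p[0]+R*np.cos(th),p[1]+R*np.sin(th),np.full(180,.040)]
        m=proj(s,q).astype(np.float32);r.append(cv2.remap(f,m[:,0],m[:,1],cv2.INTER_LINEAR).mean())
    return r[0]-r[1]
o=minimize(cost,[.5785,-.0872],method='Nelder-Mead',options=dict(initial_simplex=[[.5785,-.0872],[.585,-.0872],[.5785,-.08]]));c=o.x;print(c,o.fun)
def ang(p):return np.degrees(np.arctan2(*(p-c)[::-1]))
print('idx',ang(g(670,198,.042)),'idxin',ang(g(618,199,.042)),'zero',ang(g(590,292,.038)),ang(g(601,328,.038)),'hub',ang(g(683,42,.064))-135,'grip',ang(g(377,207,.056)),ang(g(450,207,.056)))
E
```

```text
g2 [ 0.5082 -0.1984]
g1 [ 0.5355 -0.1585]
io [ 0.6185 -0.0305]
ii [ 0.5989 -0.0603]
zi [ 0.6509 -0.1069]
zo [ 0.6816 -0.1133]
hubtop [0.5299 0.0049]
[ 0.58037046 -0.08481962] -180.5360870361328
idx 54.920601701430876 idxin 52.88398530767493 zero -17.36925922168798 -15.729091571329752 hub -15.634582348478261 grip -122.42265681637944 -121.30157040780924
```

Emit:
servo_tool([
  {"tx": 0,"ty": 0,"tz": 0,"twist": -0.121,"grip": 0},
  {"tx": 0,"ty": 0,"tz": 0,"twist": -0.121,"grip": 0},
  {"tx": 0,"ty": 0,"tz": 0,"twist": -0.121,"grip": 0},
  {"tx": 0,"ty": 0,"tz": 0,"twist": -0.121,"grip": 0},
  {"tx": 0,"ty": 0,"tz": 0,"twist": -0.121,"grip": 0},
  {"tx": 0,"ty": 0,"tz": 0,"twist": -0.121,"grip": 0},
  {"tx": 0,"ty": 0,"tz": 0,"twist": -0.121,"grip": 0},
  {"tx": 0,"ty": 0,"tz": 0,"twist": -0.121,"grip": 0},
  {"tx": 0,"ty": 0,"tz": 0,"twist": -0.121,"grip": 0},
])

```text
time: 3.28
position: [0.544, -0.2009, 0.2315]
ee_rot: [-0.251, 0.968, 0.0, 0.0]
force: [0.1, -0.3, 0.9]
opening: 0.0002
finger_force: 0.0
```

Emit:
servo_tool([
  {"tx": 0,"ty": 0,"tz": 0,"twist": -0.121,"grip": 0},
  {"tx": 0,"ty": 0,"tz": 0,"twist": -0.121,"grip": 0},
  {"tx": 0,"ty": 0,"tz": 0,"twist": -0.121,"grip": 0},
  {"tx": 0,"ty": 0,"tz": 0,"twist": -0.121,"grip": 0},
  {"tx": 0,"ty": 0,"tz": 0,"twist": 0,"grip": 0},
])

```text
time: 3.7
position: [0.5431, -0.2009, 0.2288]
ee_rot: [-0.419, 0.908, 0.003, -0.002]
force: [-0.2, -0.6, -0.3]
opening: -0.0002
finger_force: 0.0
```

Emit:
servo_tool([
  {"tx": 0,"ty": 0,"tz": 0,"twist": 0,"grip": 0},
  {"tx": 0,"ty": 0,"tz": 0.02,"twist": 0,"grip": 0},
])

```text
time: 3.87
position: [0.5444, -0.2033, 0.2117]
ee_rot: [-0.415, 0.91, 0.0, -0.0]
force: [0.6, -0.5, -0.3]
opening: -0.0004
finger_force: 0.0
```

```bash
python3 - <<'E'
from h import *
st=ctrl.sense();print({k:np.round(st[k],4) for k in('time','joints','position','ee_rot','opening','force')})
E
```

```text
{'time': np.float64(3.8667), 'joints': array([ 0.1231,  0.2939,  0.1504,  1.8475, -0.0515,  1.0049,  2.7205]), 'position': array([ 0.5444, -0.2033,  0.2117]), 'ee_rot': array([-4.146e-01,  9.100e-01,  3.000e-04, -4.000e-04]), 'opening': np.float64(-0.0004), 'force': array([ 0.6085, -0.5416, -0.3216])}
```

Joint 7 is near its limit, but the push will unwind it. Now I'll descend beside the handle.

Emit:
servo_tool([
  {"tx": 0,"ty": 0,"tz": 0.03,"twist": 0.05,"grip": 0},
  {"tx": 0,"ty": 0,"tz": 0.03,"twist": 0,"grip": 0},
  {"tx": 0,"ty": 0,"tz": 0.03,"twist": 0,"grip": 0},
  {"tx": 0,"ty": 0,"tz": 0.03,"twist": 0,"grip": 0},
  {"tx": 0,"ty": 0,"tz": 0.025,"twist": 0,"grip": 0},
  {"tx": 0,"ty": 0,"tz": 0.025,"twist": 0,"grip": 0},
  {"tx": 0,"ty": 0,"tz": 0,"twist": 0,"grip": 0},
])

```text
time: 4.45
position: [0.5395, -0.201, 0.0347]
ee_rot: [-0.393, 0.92, 0.003, -0.006]
force: [-1.4, 0.2, -0.8]
opening: -0.0001
finger_force: 0.0
```

```bash
cat > st.py <<'E'
from h import *
st=ctrl.sense();print({k:np.round(st[k],4) for k in('time','joints','position','force')})
q=st['ee_rot'];xa=2*np.degrees(np.arctan2(q[1],q[0]));p=st['position'][:2]
c=np.array([.5805,-.086]);d=p-c;print('x angle',xa,'polar',np.hypot(*d),np.degrees(np.arctan2(d[1],d[0]))%360)
E
python3 st.py
```

```text
{'time': np.float64(4.45), 'joints': array([ 0.1638,  0.5219,  0.1013,  1.9713, -0.0784,  0.6644,  2.6921]), 'position': array([ 0.5395, -0.201 ,  0.0347]), 'force': array([-1.3712,  0.231 , -0.8048])}
x angle 226.2514520091307 polar 0.12211191384524944 250.36661601606602
```

```bash
cat > plan.py <<'E'
import sys,json
from h import *
C=np.array([.5805,-.086])
def plan(c,p,xa,ends,n,z):
    # ends: (rho, polar deg, xangle deg); rows in tool frame
    st=ctrl.sense();d=p-c;r0=np.hypot(*d);a0=np.degrees(np.arctan2(d[1],d[0]))%360
    if abs(a0-ends[1])>180:a0-=360
    z0=st['position'][2];rows=[]
    for i in range(n):
        f=(i+1)/n;r=r0+(ends[0]-r0)*f;a=np.radians(a0+(ends[1]-a0)*f)
        q=c+r*np.array([np.cos(a),np.sin(a)]);x=np.radians(xa+(ends[2]-xa)*i/n)
        dw=q-p;p=q
        rows.append(dict(tx=round(dw@[np.cos(x),np.sin(x)],4),ty=round(dw@[np.sin(x),-np.cos(x)],4),tz=round((z0-z)/n,4),twist=round(np.radians(xa-ends[2])/n,4),grip=0))
    print(json.dumps(rows));print(p)
def cur():
    st=ctrl.sense();q=st['ee_rot'];return np.array(st['position'][:2]),(2*np.degrees(np.arctan2(q[1],q[0])))%360
E
python3 - <<'E'
from plan import *
p,xa=cur();plan(C,p,xa,(.112,186,173),18,.041)
E
```

```text
[{"tx": 0.0024, "ty": 0.0072, "tz": -0.0003, "twist": 0.0516, "grip": 0}, {"tx": 0.0023, "ty": 0.0072, "tz": -0.0003, "twist": 0.0516, "grip": 0}, {"tx": 0.0022, "ty": 0.0072, "tz": -0.0003, "twist": 0.0516, "grip": 0}, {"tx": 0.0021, "ty": 0.0072, "tz": -0.0003, "twist": 0.0516, "grip": 0}, {"tx": 0.002, "ty": 0.0072, "tz": -0.0003, "twist": 0.0516, "grip": 0}, {"tx": 0.0019, "ty": 0.0072, "tz": -0.0003, "twist": 0.0516, "grip": 0}, {"tx": 0.0018, "ty": 0.0072, "tz": -0.0003, "twist": 0.0516, "grip": 0}, {"tx": 0.0017, "ty": 0.0072, "tz": -0.0003, "twist": 0.0516, "grip": 0}, {"tx": 0.0017, "ty": 0.0072, "tz": -0.0003, "twist": 0.0516, "grip": 0}, {"tx": 0.0016, "ty": 0.0071, "tz": -0.0003, "twist": 0.0516, "grip": 0}, {"tx": 0.0015, "ty": 0.0071, "tz": -0.0003, "twist": 0.0516, "grip": 0}, {"tx": 0.0014, "ty": 0.0071, "tz": -0.0003, "twist": 0.0516, "grip": 0}, {"tx": 0.0013, "ty": 0.0071, "tz": -0.0003, "twist": 0.0516, "grip": 0}, {"tx": 0.0012, "ty": 0.0071, "tz": -0.0003, "twist": 0.0516, "grip": 0}, {"tx": 0.0011, "ty": 0.007, "tz": -0.0003, "twist": 0.0516, "grip": 0}, {"tx": 0.0011, "ty": 0.007, "tz": -0.0003, "twist": 0.0516, "grip": 0}, {"tx": 0.001, "ty": 0.007, "tz": -0.0003, "twist": 0.0516, "grip": 0}, {"tx": 0.0009, "ty": 0.007, "tz": -0.0003, "twist": 0.0516, "grip": 0}]
[ 0.46911355 -0.09770719]
```

Emit:
servo_tool([
  {"tx": 0.0024,"ty": 0.0072,"tz": -0.001,"twist": 0.0516,"grip": 0},
  {"tx": 0.0023,"ty": 0.0072,"tz": -0.001,"twist": 0.0516,"grip": 0},
  {"tx": 0.0022,"ty": 0.0072,"tz": -0.001,"twist": 0.0516,"grip": 0},
  {"tx": 0.0021,"ty": 0.0072,"tz": -0.001,"twist": 0.0516,"grip": 0},
  {"tx": 0.002,"ty": 0.0072,"tz": -0.001,"twist": 0.0516,"grip": 0},
  {"tx": 0.0019,"ty": 0.0072,"tz": -0.001,"twist": 0.0516,"grip": 0},
])

```text
time: 4.95
position: [0.5056, -0.1767, 0.0467]
ee_rot: [-0.245, 0.97, 0.001, -0.002]
force: [0.1, -0.9, -0.1]
opening: -0.0002
finger_force: 0.6
```

```bash
python3 st.py
```

```text
{'time': np.float64(4.95), 'joints': array([ 0.0663,  0.4551,  0.1832,  2.0673, -0.1336,  0.6345,  2.4043]), 'position': array([ 0.5056, -0.1767,  0.0467]), 'force': array([ 0.0979, -0.8678, -0.1468])}
x angle 208.308255509835 polar 0.11763886032437865 230.42403702775044
```

Emit:
servo_tool([
  {"tx": 0.0018,"ty": 0.0072,"tz": 0.002,"twist": 0.0516,"grip": 0},
  {"tx": 0.0017,"ty": 0.0072,"tz": 0.002,"twist": 0.0516,"grip": 0},
  {"tx": 0.0017,"ty": 0.0072,"tz": 0.001,"twist": 0.0516,"grip": 0},
  {"tx": 0.0016,"ty": 0.0071,"tz": 0,"twist": 0.0516,"grip": 0},
  {"tx": 0.0015,"ty": 0.0071,"tz": 0,"twist": 0.0516,"grip": 0},
  {"tx": 0.0014,"ty": 0.0071,"tz": 0,"twist": 0.0516,"grip": 0},
  {"tx": 0.0013,"ty": 0.0071,"tz": 0,"twist": 0.0516,"grip": 0},
  {"tx": 0.0012,"ty": 0.0071,"tz": 0,"twist": 0.0516,"grip": 0},
  {"tx": 0,"ty": 0,"tz": 0,"twist": 0,"grip": 0},
])

```text
time: 5.7
position: [0.4764, -0.1253, 0.0416]
ee_rot: [-0.041, 0.999, 0.001, -0.002]
force: [1.1, -0.0, -0.5]
opening: -0.0005
finger_force: 0.0
```

```bash
python3 st.py; python3 - <<'E'
from h import *
s=snap('wrist','w2')
c=cv2.resize(s['frame'],(800,600)); cv2.imwrite('pics/w2b.png',c)
E
```

```text
{'time': np.float64(5.7), 'joints': array([-0.1109,  0.4206,  0.2858,  2.1679, -0.2113,  0.5838,  1.9825]), 'position': array([ 0.4764, -0.1253,  0.0416]), 'force': array([ 1.1396, -0.0113, -0.4823])}
x angle 184.7412579413095 polar 0.11129873331158198 200.65202234737316
```

View pics/w2b.png

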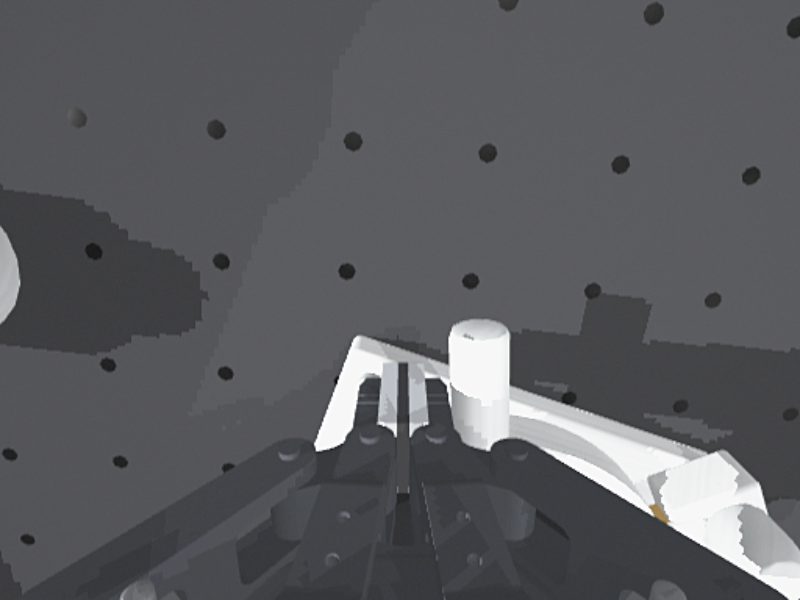

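The handle stands just right of the fingers, at (480,385), and follows them. I'll push on to just short of zero, then lift and look.

```bash
python3 - <<'E'
from plan import *
p,xa=cur();plan(C,p,xa,(.112,179.5,168),8,.041)
E
```

```text
[{"tx": 0.0014, "ty": 0.005, "tz": 0.0001, "twist": 0.037, "grip": 0}, {"tx": 0.0014, "ty": 0.005, "tz": 0.0001, "twist": 0.037, "grip": 0}, {"tx": 0.0013, "ty": 0.0051, "tz": 0.0001, "twist": 0.037, "grip": 0}, {"tx": 0.0013, "ty": 0.0051, "tz": 0.0001, "twist": 0.037, "grip": 0}, {"tx": 0.0012, "ty": 0.0051, "tz": 0.0001, "twist": 0.037, "grip": 0}, {"tx": 0.0012, "ty": 0.0051, "tz": 0.0001, "twist": 0.037, "grip": 0}, {"tx": 0.0011, "ty": 0.0051, "tz": 0.0001, "twist": 0.037, "grip": 0}, {"tx": 0.0011, "ty": 0.0051, "tz": 0.0001, "twist": 0.037, "grip": 0}]
[ 0.46850426 -0.08502263]
```

Emit:
servo_tool([
  {"tx": 0.0014,"ty": 0.005,"tz": 0,"twist": 0.037,"grip": 0},
  {"tx": 0.0014,"ty": 0.005,"tz": 0,"twist": 0.037,"grip": 0},
  {"tx": 0.0013,"ty": 0.0051,"tz": 0,"twist": 0.037,"grip": 0},
  {"tx": 0.0013,"ty": 0.0051,"tz": 0,"twist": 0.037,"grip": 0},
  {"tx": 0.0012,"ty": 0.0051,"tz": 0,"twist": 0.037,"grip": 0},
  {"tx": 0.0012,"ty": 0.0051,"tz": 0,"twist": 0.037,"grip": 0},
  {"tx": 0.0011,"ty": 0.0051,"tz": 0,"twist": 0.037,"grip": 0},
  {"tx": 0.0011,"ty": 0.0051,"tz": 0,"twist": 0.037,"grip": 0},
  {"tx": 0,"ty": 0,"tz": 0,"twist": 0,"grip": 0},
  {"tx": 0,"ty": 0,"tz": 0,"twist": 0,"grip": 0},
])

```text
time: 6.58
position: [0.4685, -0.0857, 0.0409]
ee_rot: [0.104, 0.995, 0.0, -0.003]
force: [1.0, 0.2, 0.1]
opening: 0.0
finger_force: 0.0
```

```bash
python3 st.py
```

```text
{'time': np.float64(6.5833), 'joints': array([-0.2545,  0.4104,  0.3599,  2.2066, -0.2654,  0.5696,  1.6653]), 'position': array([ 0.4685, -0.0857,  0.0409]), 'force': array([0.982 , 0.2396, 0.1027])}
x angle 168.02649834647067 polar 0.11204941842652143 179.830630707677
```

Emit:
servo_tool([
  {"tx": 0,"ty": -0.006,"tz": 0,"twist": 0,"grip": 0},
  {"tx": 0,"ty": 0,"tz": -0.02,"twist": 0,"grip": 0},
  {"tx": 0,"ty": 0,"tz": -0.04,"twist": 0,"grip": 0},
  {"tx": 0,"ty": 0,"tz": -0.04,"twist": 0,"grip": 0},
  {"tx": -0.03,"ty": 0,"tz": -0.04,"twist": 0,"grip": 0},
  {"tx": -0.04,"ty": 0,"tz": -0.02,"twist": 0,"grip": 0},
  {"tx": -0.04,"ty": 0,"tz": 0,"twist": 0,"grip": 0},
  {"tx": -0.04,"ty": 0,"tz": 0,"twist": 0,"grip": 0},
  {"tx": -0.04,"ty": 0,"tz": 0,"twist": 0,"grip": 0},
  {"tx": 0,"ty": 0,"tz": 0,"twist": 0,"grip": 0},
])

```text
time: 7.42
position: [0.6508, -0.1318, 0.1901]
ee_rot: [0.105, 0.994, -0.0, -0.002]
force: [-2.3, 1.3, -0.7]
opening: 0.0002
finger_force: 0.0
```

```bash
python3 st.py; python3 - <<'E'
from h import *
s=snap('wrist','w3')
c=cv2.resize(s['frame'],(800,600)); cv2.imwrite('pics/w3b.png',c)
E
```

```text
{'time': np.float64(7.4167), 'joints': array([-0.224 ,  0.4779,  0.4489,  1.6868, -0.2328,  1.0352,  1.6626]), 'position': array([ 0.6508, -0.1318,  0.1901]), 'force': array([-2.2529,  1.3062, -0.7195])}
x angle 167.97872912214345 polar 0.0839483191293084 326.91075579975967
```

View pics/w3b.png

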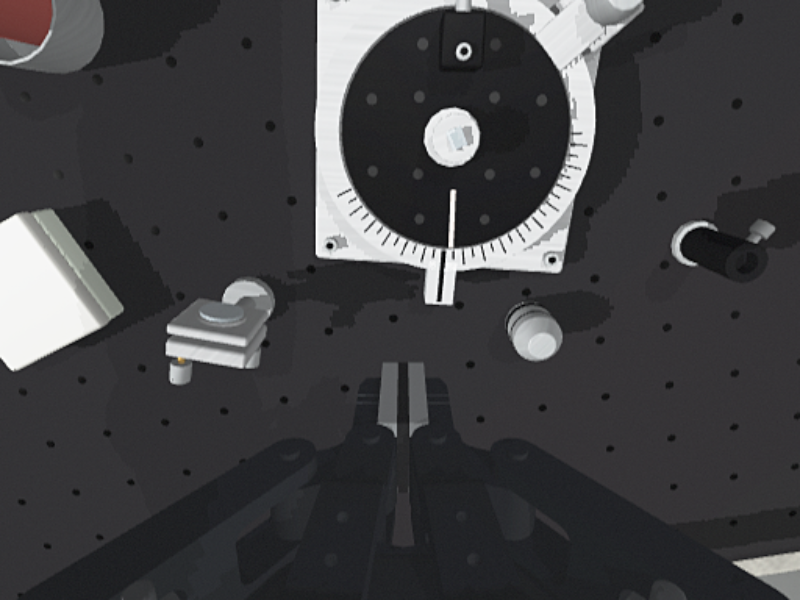

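The index line runs (453,189)–(451,247) and the zero line (446,252)–(440,301), so a few degrees remain. I'll measure that.

```bash
cat > meas.py <<'E'
from h import *
from scipy.optimize import minimize
def meas(s,c0=(.5805,-.086),yaw=-15.6,ih=None):
    f=cv2.GaussianBlur(s['frame'].max(axis=2),(3,3),0).astype(np.float32)
    def samp(x,y,z):
        m=proj(s,np.c_[np.ravel(x),np.ravel(y),np.full(np.size(x),z)]).astype(np.float32)
        return cv2.remap(f,m[:,0],m[:,1],cv2.INTER_LINEAR).reshape(np.shape(x))
    th=np.radians(np.linspace(-90,60,150))+np.radians(yaw)
    def cost(p): return float(samp(p[0]+.0625*np.cos(th),p[1]+.0625*np.sin(th),.042).mean()-samp(p[0]+.0695*np.cos(th),p[1]+.0695*np.sin(th),.038).mean())
    c=minimize(cost,c0,method='Nelder-Mead',options=dict(initial_simplex=[c0,(c0[0]+.005,c0[1]),(c0[0],c0[1]+.005)])).x
    def line(rs,z,dark,lo,hi):
        a=np.radians(np.arange(lo,hi,.1));r=np.array(rs)[:,None]
        v=samp(c[0]+r*np.cos(a),c[1]+r*np.sin(a),z);v=(v.max(1,keepdims=True)-v) if dark else v-np.median(v,axis=1,keepdims=True)
        w=np.clip(v-.5*v.max(1,keepdims=True),0,None);an=(w*a).sum(1)/w.sum(1)
        return np.degrees(an)
    ih=yaw if ih is None else ih
    i=line(np.linspace(.040,.064,7),.042,False,ih-12,ih+12);z=line(np.linspace(.084,.099,6),.038,True,yaw-4,yaw+4);zi=line(np.linspace(.070,.08,5),.038,True,yaw-2.2,yaw+2.2)
    print('c',c.round(4),'idx',i.round(1),'zero out',z.round(1),'in',zi.round(1))
E
python3 - <<'E'
from meas import *
s=load('w3');meas(s,ih=-12)
k=.64
for n,u,v,z in[('ii',453,189,.042),('io',451,247,.042),('zi',446,252,.038),('zo',440,301,.038)]:print(n,at(s,u*k,v*k,z)[:2].round(4))
E
```

```text
c [ 0.5813 -0.0864] idx [-12.5 -12.4 -12.3 -12.4 -12.5 -12.5 -12.5] zero out [-15.7 -15.7 -15.7 -15.8 -15.7 -15.7] in [-15.8 -15.8 -15.7 -15.7 -15.7]
ii [ 0.6109 -0.0926]
io [ 0.6458 -0.1001]
zi [ 0.6494 -0.1036]
zo [ 0.6811 -0.1134]
```

Both lines are clean, with 3.25° left to go. I'll return and push about 6.3 mm past the last contact.

Emit:
servo_tool([
  {"tx": 0.04,"ty": 0,"tz": 0,"twist": 0,"grip": 0},
  {"tx": 0.04,"ty": 0,"tz": 0,"twist": 0,"grip": 0},
  {"tx": 0.04,"ty": 0,"tz": 0,"twist": 0,"grip": 0},
  {"tx": 0.04,"ty": 0,"tz": 0.02,"twist": 0,"grip": 0},
  {"tx": 0.03,"ty": 0,"tz": 0.03,"twist": 0,"grip": 0},
  {"tx": 0,"ty": 0,"tz": 0.04,"twist": 0,"grip": 0},
  {"tx": 0,"ty": 0,"tz": 0.04,"twist": 0,"grip": 0},
  {"tx": 0,"ty": 0,"tz": 0.02,"twist": 0,"grip": 0},
  {"tx": 0,"ty": 0,"tz": 0.01,"twist": 0,"grip": 0},
  {"tx": 0,"ty": 0,"tz": 0,"twist": 0,"grip": 0},
])

```text
time: 8.3
position: [0.4605, -0.0909, 0.033]
ee_rot: [0.106, 0.994, 0.0, -0.005]
force: [-0.1, -0.1, -0.1]
opening: 0.0001
finger_force: 0.0
```

```bash
python3 st.py
```

```text
{'time': np.float64(8.3), 'joints': array([-0.2539,  0.4221,  0.3736,  2.2221, -0.2906,  0.5518,  1.6993]), 'position': array([ 0.4605, -0.0909,  0.033 ]), 'force': array([-0.1337, -0.0937, -0.0809])}
x angle 167.8616738551785 polar 0.1200891960274325 182.34842741333082
```

Emit:
servo_tool([
  {"tx": -0.0056,"ty": 0,"tz": -0.007,"twist": 0.03,"grip": 0},
  {"tx": 0,"ty": 0.003,"tz": 0,"twist": 0.027,"grip": 0},
  {"tx": 0,"ty": 0.003,"tz": 0,"twist": 0,"grip": 0},
  {"tx": 0,"ty": 0.0025,"tz": 0,"twist": 0,"grip": 0},
  {"tx": 0,"ty": 0.0025,"tz": 0,"twist": 0,"grip": 0},
  {"tx": 0,"ty": 0.0015,"tz": 0,"twist": 0,"grip": 0},
  {"tx": 0,"ty": 0,"tz": 0,"twist": 0,"grip": 0},
  {"tx": 0,"ty": 0,"tz": 0,"twist": 0,"grip": 0},
])

```text
time: 8.97
position: [0.4709, -0.0794, 0.0412]
ee_rot: [0.134, 0.991, 0.0, -0.003]
force: [-0.4, 1.6, 0.3]
opening: -0.0001
finger_force: 0.0
```

```bash
python3 st.py
```

```text
{'time': np.float64(8.9667), 'joints': array([-0.2977,  0.4171,  0.397 ,  2.2045, -0.2946,  0.5754,  1.6212]), 'position': array([ 0.4709, -0.0794,  0.0412]), 'force': array([-0.4385,  1.6445,  0.3382])}
x angle 164.63238882177342 polar 0.10984688950840356 176.53356706627713
```

Emit:
servo_tool([
  {"tx": 0,"ty": -0.006,"tz": 0,"twist": 0,"grip": 0},
  {"tx": 0,"ty": 0,"tz": -0.02,"twist": 0,"grip": 0},
  {"tx": 0,"ty": 0,"tz": -0.04,"twist": 0,"grip": 0},
  {"tx": 0,"ty": 0,"tz": -0.04,"twist": 0,"grip": 0},
  {"tx": -0.03,"ty": 0,"tz": -0.04,"twist": 0,"grip": 0},
  {"tx": -0.04,"ty": 0,"tz": -0.02,"twist": 0,"grip": 0},
  {"tx": -0.04,"ty": 0,"tz": 0,"twist": 0,"grip": 0},
  {"tx": -0.04,"ty": 0,"tz": 0,"twist": 0,"grip": 0},
  {"tx": -0.04,"ty": 0,"tz": 0,"twist": 0,"grip": 0},
  {"tx": 0,"ty": 0,"tz": 0,"twist": 0,"grip": 0},
])

```text
time: 9.8
position: [0.6509, -0.1358, 0.1906]
ee_rot: [0.134, 0.991, -0.001, -0.003]
force: [-2.3, 0.3, -0.5]
opening: -0.0006
finger_force: 0.0
```

```bash
python3 st.py; python3 - <<'E'
from meas import *
meas(snap('wrist','w4'),c0=(.5813,-.0864))
E
```

```text
{'time': np.float64(9.8), 'joints': array([-0.2503,  0.4869,  0.4957,  1.6859, -0.2592,  1.0403,  1.6327]), 'position': array([ 0.6509, -0.1358,  0.1906]), 'force': array([-2.32  ,  0.2686, -0.5155])}
x angle 164.63528681452007 polar 0.08618416735269338 324.7395133542819
c [ 0.5812 -0.0865] idx [-15.6 -15.6 -15.6 -15.5 -15.4 -15.5 -15.5] zero out [-15.7 -15.6 -15.6 -15.6 -15.6 -15.6] in [-15.6 -15.6 -15.5 -15.6 -15.6]
```

The dial is aligned to 0.1°. Next comes the clamp lever: I'll go to its near side.

Emit:
servo_tool([
  {"tx": 0.0299,"ty": 0.022,"tz": 0,"twist": 0,"grip": 0},
  {"tx": 0.0299,"ty": 0.022,"tz": 0,"twist": 0,"grip": 0},
  {"tx": 0.0299,"ty": 0.022,"tz": 0,"twist": 0,"grip": 0},
  {"tx": 0.0299,"ty": 0.022,"tz": 0,"twist": 0,"grip": 0},
  {"tx": 0.0299,"ty": 0.022,"tz": 0,"twist": 0,"grip": 0},
  {"tx": 0.0299,"ty": 0.022,"tz": 0,"twist": 0,"grip": 0},
  {"tx": 0.0299,"ty": 0.022,"tz": 0,"twist": -0.1,"grip": 0},
  {"tx": 0,"ty": 0,"tz": 0,"twist": -0.12,"grip": 0},
  {"tx": 0,"ty": 0,"tz": 0,"twist": -0.12,"grip": 0},
  {"tx": 0,"ty": 0,"tz": 0,"twist": 0,"grip": 0},
])

```text
time: 10.68
position: [0.4839, 0.0702, 0.1934]
ee_rot: [-0.039, 0.999, 0.001, -0.003]
force: [0.3, -0.4, 0.8]
opening: 0.0
finger_force: 0.0
```

```bash
sed -i 's/\.5805,-\.086/.5295,.0055/' st.py; python3 st.py
```

```text
{'time': np.float64(10.6833), 'joints': array([-0.6381,  0.1704,  0.4094,  2.069 , -0.0894,  0.9235,  1.47  ]), 'position': array([0.4839, 0.0702, 0.1934]), 'force': array([ 0.3354, -0.3888,  0.8139])}
x angle 184.51741656889558 polar 0.07910361149966079 125.16264445388222
```

Emit:
servo_tool([
  {"tx": 0,"ty": 0,"tz": 0.03,"twist": 0,"grip": 0},
  {"tx": 0,"ty": 0,"tz": 0.035,"twist": 0,"grip": 0},
  {"tx": 0,"ty": 0,"tz": 0.035,"twist": 0,"grip": 0},
  {"tx": 0,"ty": 0,"tz": 0.03,"twist": 0,"grip": 0},
  {"tx": 0,"ty": 0,"tz": 0.02,"twist": 0,"grip": 0},
  {"tx": 0,"ty": 0,"tz": 0,"twist": 0,"grip": 0},
  {"tx": 0,"ty": 0,"tz": 0,"twist": 0,"grip": 0},
])

```text
time: 11.27
position: [0.4835, 0.0693, 0.0431]
ee_rot: [-0.034, 0.999, 0.0, -0.004]
force: [0.4, 0.1, -0.1]
opening: 0.0
finger_force: 0.0
```

```bash
python3 st.py; python3 - <<'E'
from plan import *
p,xa=cur();plan(np.array([.5295,.0055]),p,xa,(.068,113,184),4,.041)
P=np.array([.5295,.0055]);plan(P,P+.068*np.array([np.cos(np.radians(113)),np.sin(np.radians(113))]),184,(.068,41,115),18,.041)
E
```

```text
{'time': np.float64(11.2667), 'joints': array([-0.5507,  0.4194,  0.3349,  2.1763, -0.2479,  0.5889,  1.6034]), 'position': array([0.4835, 0.0693, 0.0431]), 'force': array([ 0.3699,  0.1019, -0.071 ])}
x angle 183.84079800586815 polar 0.07865588829254654 125.81832610226898
[{"tx": -0.0051, "ty": -0.0001, "tz": 0.0005, "twist": -0.0007, "grip": 0}, {"tx": -0.0049, "ty": -0.0005, "tz": 0.0005, "twist": -0.0007, "grip": 0}, {"tx": -0.0048, "ty": -0.0008, "tz": 0.0005, "twist": -0.0007, "grip": 0}, {"tx": -0.0046, "ty": -0.0011, "tz": 0.0005, "twist": -0.0007, "grip": 0}]
[0.50293028 0.06809433]
[{"tx": -0.0045, "ty": 0.0014, "tz": 0.0001, "twist": 0.0669, "grip": 0}, {"tx": -0.0045, "ty": 0.0014, "tz": 0.0001, "twist": 0.0669, "grip": 0}, {"tx": -0.0045, "ty": 0.0014, "tz": 0.0001, "twist": 0.0669, "grip": 0}, {"tx": -0.0046, "ty": 0.0013, "tz": 0.0001, "twist": 0.0669, "grip": 0}, {"tx": -0.0046, "ty": 0.0013, "tz": 0.0001, "twist": 0.0669, "grip": 0}, {"tx": -0.0046, "ty": 0.0013, "tz": 0.0001, "twist": 0.0669, "grip": 0}, {"tx": -0.0046, "ty": 0.0013, "tz": 0.0001, "twist": 0.0669, "grip": 0}, {"tx": -0.0046, "ty": 0.0013, "tz": 0.0001, "twist": 0.0669, "grip": 0}, {"tx": -0.0046, "ty": 0.0013, "tz": 0.0001, "twist": 0.0669, "grip": 0}, {"tx": -0.0046, "ty": 0.0013, "tz": 0.0001, "twist": 0.0669, "grip": 0}, {"tx": -0.0046, "ty": 0.0013, "tz": 0.0001, "twist": 0.0669, "grip": 0}, {"tx": -0.0046, "ty": 0.0012, "tz": 0.0001, "twist": 0.0669, "grip": 0}, {"tx": -0.0046, "ty": 0.0012, "tz": 0.0001, "twist": 0.0669, "grip": 0}, {"tx": -0.0046, "ty": 0.0012, "tz": 0.0001, "twist": 0.0669, "grip": 0}, {"tx": -0.0046, "ty": 0.0012, "tz": 0.0001, "twist": 0.0669, "grip": 0}, {"tx": -0.0046, "ty": 0.0012, "tz": 0.0001, "twist": 0.0669, "grip": 0}, {"tx": -0.0046, "ty": 0.0012, "tz": 0.0001, "twist": 0.0669, "grip": 0}, {"tx": -0.0046, "ty": 0.0012, "tz": 0.0001, "twist": 0.0669, "grip": 0}]
[0.58082025 0.05011201]
```

Emit:
servo_tool([
  {"tx": -0.0051,"ty": 0,"tz": 0.001,"twist": 0,"grip": 0},
  {"tx": -0.005,"ty": -0.0005,"tz": 0.001,"twist": 0,"grip": 0},
  {"tx": -0.0048,"ty": -0.0008,"tz": 0,"twist": 0,"grip": 0},
  {"tx": -0.0046,"ty": -0.0011,"tz": 0,"twist": 0,"grip": 0},
  {"tx": -0.0045,"ty": 0.0014,"tz": 0,"twist": 0.067,"grip": 0},
  {"tx": -0.0045,"ty": 0.0014,"tz": 0,"twist": 0.067,"grip": 0},
  {"tx": -0.0045,"ty": 0.0014,"tz": 0,"twist": 0.067,"grip": 0},
  {"tx": -0.0046,"ty": 0.0013,"tz": 0,"twist": 0.067,"grip": 0},
  {"tx": -0.0046,"ty": 0.0013,"tz": 0,"twist": 0.067,"grip": 0},
])

```text
time: 12.02
position: [0.5273, 0.0747, 0.0415]
ee_rot: [0.133, 0.991, 0.001, -0.003]
force: [-2.1, -0.3, 0.5]
opening: -0.0003
finger_force: 0.8
```

Emit:
servo_tool([
  {"tx": -0.0046,"ty": 0.0013,"tz": 0,"twist": 0.067,"grip": 0},
  {"tx": -0.0046,"ty": 0.0013,"tz": 0,"twist": 0.067,"grip": 0},
  {"tx": -0.0046,"ty": 0.0013,"tz": 0,"twist": 0.067,"grip": 0},
  {"tx": -0.0046,"ty": 0.0013,"tz": 0,"twist": 0.067,"grip": 0},
  {"tx": -0.0046,"ty": 0.0013,"tz": 0,"twist": 0.067,"grip": 0},
])

```text
time: 12.43
position: [0.5508, 0.0718, 0.0413]
ee_rot: [0.297, 0.955, 0.0, -0.003]
force: [-1.4, 0.4, 0.6]
opening: -0.0001
finger_force: 0.8
```

```bash
python3 st.py
```

```text
{'time': np.float64(12.4333), 'joints': array([-0.6379,  0.5368,  0.5031,  2.0381, -0.4131,  0.6711,  1.1046]), 'position': array([0.5508, 0.0718, 0.0413]), 'force': array([-1.4189,  0.3611,  0.6184])}
x angle 145.49920651910898 polar 0.06967639408663716 72.15790373167322
```

Emit:
servo_tool([
  {"tx": -0.0046,"ty": 0.0013,"tz": 0,"twist": 0.067,"grip": 0},
  {"tx": -0.0046,"ty": 0.0013,"tz": 0,"twist": 0.067,"grip": 0},
  {"tx": -0.0046,"ty": 0.0013,"tz": 0,"twist": 0.067,"grip": 0},
  {"tx": -0.0046,"ty": 0.0013,"tz": 0,"twist": 0.067,"grip": 0},
  {"tx": -0.0046,"ty": 0.0013,"tz": 0,"twist": 0.067,"grip": 0},
  {"tx": -0.0046,"ty": 0.0012,"tz": 0,"twist": 0.067,"grip": 0},
  {"tx": -0.0046,"ty": 0.0012,"tz": 0,"twist": 0.067,"grip": 0},
  {"tx": 0,"ty": 0,"tz": 0,"twist": 0,"grip": 0},
])

```text
time: 13.1
position: [0.5798, 0.0547, 0.0411]
ee_rot: [0.511, 0.86, -0.001, -0.003]
force: [-0.2, 0.5, -0.7]
opening: -0.0
finger_force: 0.0
```

```bash
python3 st.py
```

```text
{'time': np.float64(13.1), 'joints': array([-0.6744,  0.6047,  0.6219,  1.9821, -0.527 ,  0.7247,  0.7702]), 'position': array([0.5798, 0.0547, 0.0411]), 'force': array([-0.211 ,  0.4576, -0.7472])}
x angle 118.59673219343397 polar 0.07030238873199797 44.35822988653593
```

Emit:
servo_tool([
  {"tx": -0.002,"ty": 0.0005,"tz": 0,"twist": 0.03,"grip": 0},
  {"tx": -0.002,"ty": 0.0005,"tz": 0,"twist": 0.03,"grip": 0},
  {"tx": -0.002,"ty": 0.0005,"tz": 0,"twist": 0.03,"grip": 0},
])

```text
time: 13.35
position: [0.5833, 0.0507, 0.0409]
ee_rot: [0.548, 0.837, -0.001, -0.003]
force: [0.4, 2.6, 1.3]
opening: -0.0
finger_force: 0.9
```

Emit:
servo_tool([
  {"tx": -0.0015,"ty": 0,"tz": 0,"twist": 0,"grip": 0},
  {"tx": -0.001,"ty": 0,"tz": 0,"twist": 0,"grip": 0},
  {"tx": 0,"ty": 0,"tz": 0,"twist": 0,"grip": 0},
])

```text
time: 13.6
position: [0.5842, 0.0484, 0.0407]
ee_rot: [0.547, 0.837, -0.001, -0.003]
force: [0.6, 2.1, 1.1]
opening: 0.0001
finger_force: 1.1
```

```bash
python3 st.py
```

```text
{'time': np.float64(13.6), 'joints': array([-0.6743,  0.6172,  0.642 ,  1.9739, -0.5479,  0.7346,  0.7144]), 'position': array([0.5842, 0.0484, 0.0407]), 'force': array([0.5836, 2.1213, 1.0604])}
x angle 113.71025367308928 polar 0.0694905319993681 38.08521502793006
```

Emit:
servo_tool([
  {"tx": -0.001,"ty": 0,"tz": 0,"twist": 0,"grip": 0},
  {"tx": -0.001,"ty": 0,"tz": 0,"twist": 0,"grip": 0},
  {"tx": -0.001,"ty": 0,"tz": 0,"twist": 0,"grip": 0},
])

```text
time: 13.85
position: [0.5844, 0.0478, 0.0405]
ee_rot: [0.546, 0.838, -0.0, -0.005]
force: [-6.6, 18.7, 7.7]
opening: 0.0001
finger_force: 9.9
```

The stop is reached (20 N). I'll back off, lift and check.

Emit:
servo_tool([
  {"tx": 0.006,"ty": 0,"tz": 0,"twist": 0,"grip": 0},
  {"tx": 0.006,"ty": 0,"tz": 0,"twist": 0,"grip": 0},
  {"tx": 0,"ty": 0,"tz": -0.03,"twist": 0,"grip": 0},
  {"tx": 0,"ty": 0,"tz": -0.04,"twist": 0,"grip": 0},
  {"tx": 0,"ty": 0,"tz": -0.04,"twist": 0,"grip": 0},
  {"tx": 0,"ty": 0,"tz": -0.04,"twist": 0,"grip": 0},
])

```text
time: 14.35
position: [0.5806, 0.0554, 0.1921]
ee_rot: [0.547, 0.837, -0.002, -0.003]
force: [0.7, 0.7, 1.1]
opening: 0.0002
finger_force: 0.0
```

Emit:
servo_tool([
  {"tx": -0.035,"ty": -0.0085,"tz": 0,"twist": 0,"grip": 0},
  {"tx": -0.035,"ty": -0.0085,"tz": 0,"twist": 0,"grip": 0},
  {"tx": -0.035,"ty": -0.0085,"tz": 0,"twist": 0,"grip": 0},
  {"tx": -0.035,"ty": -0.0085,"tz": 0,"twist": 0,"grip": 0},
  {"tx": -0.035,"ty": -0.0085,"tz": 0,"twist": 0,"grip": 0},
  {"tx": -0.035,"ty": -0.0085,"tz": 0,"twist": 0,"grip": 0},
  {"tx": -0.035,"ty": -0.0085,"tz": 0,"twist": 0,"grip": 0},
  {"tx": 0,"ty": 0,"tz": 0,"twist": 0,"grip": 0},
  {"tx": 0,"ty": 0,"tz": 0,"twist": 0,"grip": 0},
])

```text
time: 15.1
position: [0.6243, -0.1953, 0.1898]
ee_rot: [0.549, 0.836, -0.002, -0.003]
force: [0.3, 1.2, 0.6]
opening: 0.0001
finger_force: 0.0
```

```bash
python3 st.py; python3 - <<'E'
from meas import *
s=snap('wrist','w5');meas(s,c0=(.5813,-.0864))
cv2.imwrite('pics/w5b.png',cv2.resize(s['frame'],(800,600)))
E
```

```text
{'time': np.float64(15.1), 'joints': array([-0.3505,  0.5435,  0.7856,  1.7228, -0.4293,  1.0633,  0.9877]), 'position': array([ 0.6243, -0.1953,  0.1898]), 'force': array([0.3488, 1.236 , 0.5818])}
x angle 113.41423367637147 polar 0.222010202483278 295.26586460048395
c [ 0.581  -0.0866] idx [-15.3 -15.5 -15.4 -15.4 -15.5 -15.4 -15.5] zero out [-15.6 -15.6 -15.6 -15.6 -15.6 -15.6] in [-15.5 -15.5 -15.5 -15.6 -15.6]
```

View pics/w5b.png

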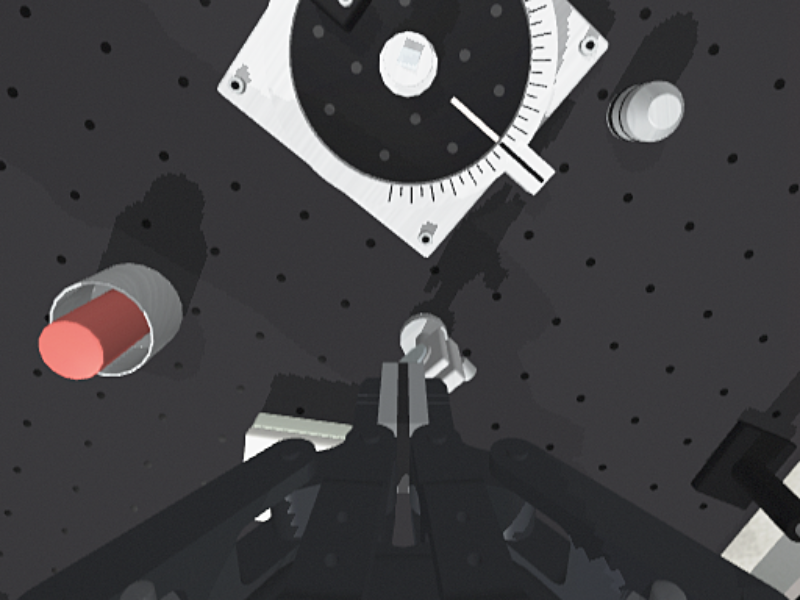

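The index line (455,100)–(500,142) runs straight into the zero line (502,145)–(545,182), and the sample is centred. The lever met its stop at about 23° world, which is its home position, so I'll hand in.

```bash
python3 -c "
from cell import ctrl;print(ctrl.close_job())"
```

```text
the job is handed in; nothing more can be done
None
```

The job is handed in with the dial about 0.1° from zero and the sample centred. The clamp lever was pushed to its stop (about 1.24 rad by the fingertip's position; it was out of view in the last picture), and no verdict came back.

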